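# Find the hidden release of the stall's cash drawer

## Task

The cash drawer on the counter has a concealed release: a flush button set somewhere along the bare metal strip in its lid. Feel along the strip with the fingertips, without leaning hard on it, and press the button in until the drawer springs open, then take the hand away. Nothing is to be picked up, and the jar, dish, tin and cup stay where they are.

Things in the scene. Friction and masses are not known exactly. Their poses are not given: they have to be found in the camera images.
- cashbox: Grey steel cash drawer box fixed on the counter, 340 mm (x) by 460 mm (y) by 110 mm high, flat lid; origin at the centre of its underside, its -x side is the front, where the drawer is. A bare aluminium strip, 90 mm (along box x) by 200 mm (along box y), is let into the lid, 0.6 mm below the lid's top; its middle is 60 mm in front of the box centre.
- strip_mid (a point): The middle of the visible metal strip, on its upper surface (109.4 mm above the counter); axes as the box's: y runs along the strip. The strip is rigid except for the release button, whose centre lies on the strip's centre line, anywhere from 60 mm one side to 60 mm the other side of this point along y.
- catch (a joint): The release button: a flat aluminium plate like the strip around it, 54 mm (across the strip) by 56 mm (along it), in an opening 57 by 59 mm, its top 2 mm below the strip's surface. The value is how far it is pressed straight down: 0 at rest, 0.006 m at its stop. It is sprung: 1.5 N to start, 5.1 N at the stop, and comes back up when let go. Beyond about 0.004 m it frees the drawer. Shut fingertips fit into the opening with the plate.
- drawer (a joint): The drawer in the box: 0 shut (about 0.0005 m when held by the catch), opens towards the box's -x. Once the catch frees it, its spring pushes it open to 0.05 m in about half a second, where it stays.
- jar: Closed round jar, 68 mm across, 105 mm high, standing on the rear part of the lid; origin at the centre of its underside.
- dish: Small white coin dish, 100 mm across, 22 mm high, standing on the rear part of the lid; origin at the centre of its underside.
- tin: Plain steel tin, 74 mm across, 110 mm high, on the counter beside the box; origin at the centre of its underside.
- cup: White plastic cup, 80 mm across, 85 mm high, on the counter beside the box; origin at the centre of its underside.

How it is judged:
By the outcome, as a careful person would: the job done as asked, in the order asked, and still so for the second after the job is handed in, with the robot touching nothing.
It also fails if it takes over 38 s, if anything falls off the work surface, if the arm or the gripper's body presses on something with over 40 N, if the wrist force passes 120 N, or if a joint passes its speed limit or range.

## Robot

A 6-joint arm with a two-finger parallel gripper is mounted at the origin on the work surface. World frame = base frame: x ahead of the robot, y to its left, z up, the work surface at z = 0. Lengths are in m, angles in degrees, forces in N, time in s.
With the tool pointing down it reaches from about 0.35 to 0.875 m from the base axis. Payload 4.2 kg.
Tool frame: the origin (TCP) lies at the very end of the fingers, on their centre line; the grasp point (between the pads) lies 19 mm behind it; z points along the fingers, x is the direction in which the jaws open and shut, and the axes are right-handed (so a half turn about z gives the same grasp; the last joint's range is limited). The gripper opens to 87 mm and grips with 3 to 60 N. Pads are 19 mm wide; open, the fingers measure 117 mm over their backs; the gripper's body (75 mm by 190 mm) begins 51 mm behind the grasp point.
Start: joints at [83.4, 22.042, 0.453, 0, -68.411, -14.817], TCP at [0.228, 0.582, 0.198] pointing down, gripper open.
Joint ranges: [-179.83, 179.83], [-69.29, 118.12], [-61.27, 80.66], [-181.25, 117.63], [-171.15, -9.14], [-177.46, 177.46]. Speed limits (degrees/s): [159.86, 159.86, 180, 180, 180, 180].

## Interface

Orientations are given as a 3x3 rotation matrix whose columns are the frame's x, y, z axes.
In Python, from station import sense, capture, finish_job gives the robot as it stands.
- The arm moves only by the shell command python3 -m crank 'ROWS' [OPENING]. ROWS is JSON, a list of rows, each a list of 4 numbers: the shift along the tool's x, y, z in m, then the turn about the tool's z in rad. A call has 1 to 5 rows; each row shifts and turns the commanded pose from where the row before left it, along the tool's axes as they then stand; what a row does not reach is not made up. A row lasts 1/12 s, in which the tool goes at most 41.7 mm and 7.16 degrees, less where a joint would pass 70% of its speed; a pose out of reach is approached as far as the arm can. A call with a gripper value outside its range is refused whole. OPENING is the finger opening in m, from 0 to 0.087, set as the call begins (- or left out, the last holds). The fingers move at their own pace and stop on an object; the grip force is fixed at half the most. Time passes only in rows, so rows that do not move let the fingers close. It gives the time, the measured TCP pose, the force and the opening at its end, in the units of the state.
- sense(): the state, without advancing time (a new reading comes with each control period).
- capture(name): name is "scene" or "top"; returns a dict with "pixels" (384x512x3 uint8, red, green, blue), "depth" (384x512 float32, m along the optical axis (not along the pixel's ray), 0 where there is no reading), "fx", "fy", "cx", "cy" (pixels), "k1" (the pictures are not rectified: a ray, as slopes to the right and down, at radius r is drawn at 1 + k1 r^2 times it, then the intrinsics apply), "world_from_camera" (4x4, takes a point from camera to world coordinates). Camera axes: x right, y down, z forward; pixel columns grow to the right and rows downward; lengths in m; the calibration is good to about 2 mm. A picture is of the moment at which its call begins.
- finish_job(): hands the job in, once; it reports no verdict.
The state is a dict: "time_s": time; "joints": joint angles; "joint_velocities": joint speeds; "effort": joint torques, N m; "tcp_pos": TCP position; "ee_rot": TCP orientation; "wrist_force": force on the tool from outside, world axes, zero at the start; "moment": the same for the moment, N m; "gripper_width": opening from 0.0 (shut) to 1.0 (fully open).
Only numpy, scipy, OpenCV 4.12 (cv2) and the standard library are available. Lean on these libraries where they do the work, as an engineer would, in place of code of your own. Each camera call takes 0.05 s, during which the arm holds its last target.

## Working session

There is one attempt and no reset: what is moved stays moved. The work goes in short steps, Python scripts to look and compute and a shell command to move; the robot and the scene stay as the last step left them, time stands still between calls to the robot, and variables do not carry over. Pictures are saved under pics/ and viewed, and the job is handed in when it is done.

```bash
mkdir -p pics; ls; python3 - <<'E'
from station import sense,capture
import cv2,numpy as np
s=sense();print({k:np.round(v,3).tolist() for k,v in s.items()})
for n in("scene","top"):
    c=capture(n);cv2.imwrite(f"pics/{n}0.png",c["pixels"][:,:,::-1]);np.savez(f"{n}0.npz",**c)
    print(n,c["fx"],c["cx"],c["cy"],c["k1"],np.round(c["world_from_camera"],3).tolist())
E
```

```text
pics
{'time_s': 0.0, 'joints': [83.399, 22.091, 0.38, -0.03, -68.412, -14.816], 'joint_velocities': [-0.05, -0.082, -0.113, 0.013, 0.062, -0.009], 'effort': [0.001, -39.066, 18.74, 4.22, 0.011, -0.0], 'tcp_pos': [0.228, 0.581, 0.197], 'ee_rot': [[-0.365, -0.931, -0.001], [-0.931, 0.365, -0.002], [0.002, -0.0, -1.0]], 'wrist_force': [-0.125, -0.539, -0.311], 'moment': [0.019, 0.017, 0.0], 'gripper_width': 0.997}
scene 404.28557791661126 261.45116793911035 192.2099560496045 -0.11235796804167666 [[-0.879, 0.382, -0.287, 1.063], [0.477, 0.688, -0.546, 0.859], [-0.011, -0.617, -0.787, 1.302], [0.0, 0.0, 0.0, 1.0]]
top 420.7189993875946 263.1285345474235 197.86259725666477 0.013227747492934037 [[-0.003, -0.996, 0.089, 0.483], [-1.0, 0.002, -0.01, 0.017], [0.009, -0.089, -0.996, 1.487], [0.0, 0.0, 0.0, 1.0]]
```

View pics/scene0.png

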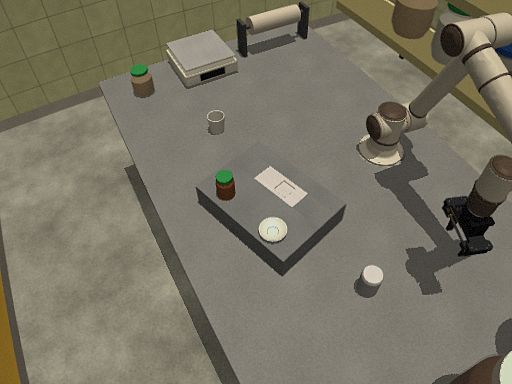

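View pics/top0.png

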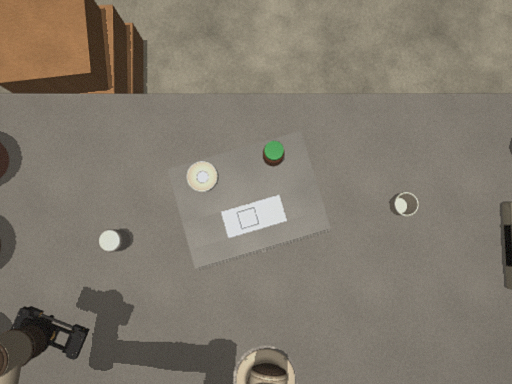

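The top view shows the strip around (222..287, 197..237), with a square outline near (248,218), probably the button. I'll enlarge that area and measure it.

```bash
cat > h.py <<'E'
import numpy as np,cv2
def ray(c,u,v):
    K=np.array([[c["fx"],0,c["cx"]],[0,c["fy"],c["cy"]],[0,0,1.]])
    p=cv2.undistortPoints(np.array([[[u,v]]],float),K,np.array([float(c["k1"]),0,0,0,0]))[0,0]
    return p
def at_z(c,u,v,z):
    T=c["world_from_camera"];p=ray(c,u,v);d=T[:3,:3]@[p[0],p[1],1];o=T[:3,3]
    return o+d*(z-o[2])/d[2]
E
python3 - <<'E'
import cv2,numpy as np
from h import *
for n,(x0,y0,x1,y1),f in(("top",(165,125,335,275),4.7),("scene",(245,155,320,215),10)):
    im=cv2.imread(f"pics/{n}0.png")[y0:y1,x0:x1]
    cv2.imwrite(f"pics/{n}0z.png",cv2.resize(im,None,fx=f,fy=f,interpolation=cv2.INTER_CUBIC)[:600,:800])
c=np.load("top0.npz");p=c["pixels"].astype(int)
m=((p.min(2)>150)).astype(np.uint8);m[:190]=0;m[240:]=0;m[:,:215]=0;m[:,295:]=0
m=cv2.morphologyEx(m,cv2.MORPH_CLOSE,np.ones((5,5)))
cs=max(cv2.findContours(m,0,1)[0],key=cv2.contourArea)
r=cv2.minAreaRect(cs);b=cv2.boxPoints(r);print(r,b)
for q in b:print(at_z(c,*q,.1094).round(4))
M=at_z(c,*r[0],.1094);print("mid",M)
d=c["depth"];print(np.round(d[205:232:3,230:270:3],4))
E
```

```text
((253.4095916748047, 216.04718017578125), (28.55999755859375, 62.36000061035156), 73.73979187011719) [[219.4784  211.06879]
 [279.344   193.60797]
 [287.3408  221.02557]
 [227.47519 238.48639]]
[0.563  0.1466 0.1094]
[ 0.6201 -0.0499  0.1094]
[ 0.5299 -0.0755  0.1094]
[0.4736 0.12   0.1094]
mid [0.54643893 0.03548389 0.1094    ]
[[1.3752 1.3804 1.3825 1.3846 1.3754 1.382  1.3792 1.3816 1.3794 1.3809
  1.3818 1.3873 1.3798 1.3828]
 [1.3736 1.3799 1.3811 1.3805 1.3759 1.3839 1.3833 1.3845 1.3786 1.3789
  1.3759 1.3792 1.3814 1.3798]
 [1.3806 1.3711 1.3806 1.4706 1.3767 1.3823 1.3807 1.3813 1.388  1.3732
  1.3805 1.3809 1.3769 1.3809]
 [1.3775 1.3764 1.3795 1.3829 1.3822 1.374  1.3824 1.3827 1.3821 1.372
  1.3787 1.3775 1.3782 1.3812]
 [1.3768 1.3732 1.3763 1.3753 1.3775 1.3845 1.381  1.3747 1.375  1.4698
  1.3775 1.382  1.3785 1.3759]
 [1.3726 1.3762 1.3763 1.3774 1.3776 1.3794 1.3778 1.3748 1.3769 1.3771
  1.379  1.3798 1.3702 1.3705]
 [1.3755 1.3716 1.3729 1.3724 1.3794 1.3722 1.3812 1.3809 1.3781 1.3776
  1.3747 1.377  1.3745 1.3813]
 [1.37   1.3714 1.3739 1.3719 1.3776 1.3709 1.4632 1.3703 1.3735 1.376
  1.3766 1.3779 1.372  1.3703]
 [1.3778 1.3756 1.376  1.3706 1.3792 1.3687 1.3746 1.3812 1.3689 1.3756
  1.3742 1.3728 1.373  1.3758]]
```

View pics/top0z.png

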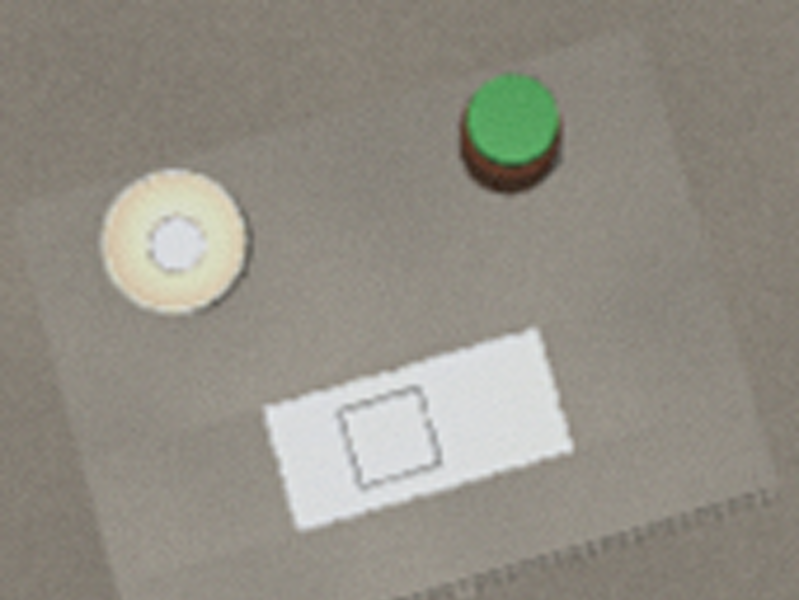

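View pics/scene0z.png

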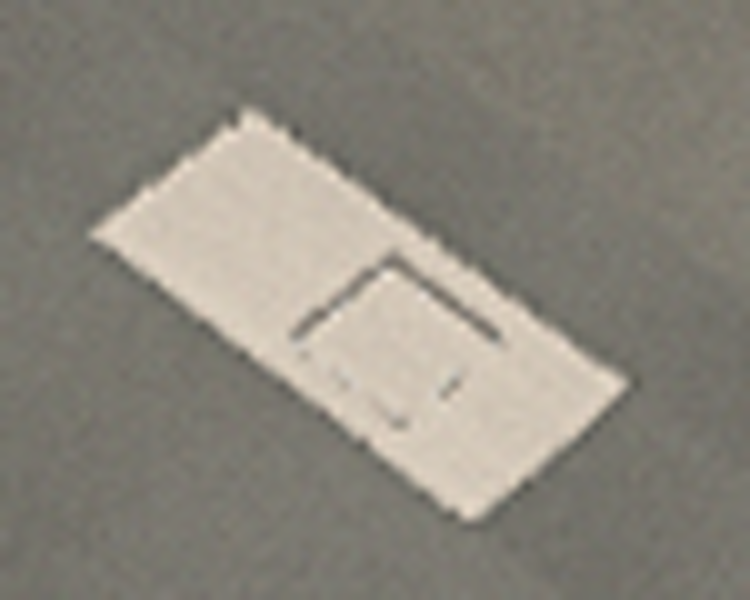

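```bash
python3 - <<'E'
from h import *
c=np.load("top0.npz")
P=lambda x,y,z:at_z(c,165+(x+.5)/4.7-.5,125+(y+.5)/4.7-.5,z)
C=[P(*q,.1094) for q in((265,407),(540,330),(573,450),(299,530))]
B=[P(*q,.1094) for q in((339,408),(420,387),(441,464),(362,489))]
M=np.mean(C,0);b=np.mean(B,0)
ey=(C[0]+C[3]-C[1]-C[2]);print("len",np.linalg.norm(ey)/2);ey/=np.linalg.norm(ey);ex=np.array([ey[1],-ey[0],0])
print("M",M,"b",b,"ey",ey,"yaw",np.degrees(np.arctan2(ex[1],ex[0])),"rel",(b-M)@ex,(b-M)@ey)
J=P(512,118,.215);D=P(176,242,.131)
for n,o in(("jar",J),("dish",D)):print(n,o,(o-M)@ex,(o-M)@ey)
s=np.load("scene0.npz")
S=lambda x,y:at_z(s,245+(x+.5)/10-.5,155+(y+.5)/10-.5,.1094)
C2=[S(*q) for q in((245,108),(630,382),(470,522),(90,235))];M2=np.mean(C2,0)
b2=np.mean([S(*q) for q in((390,255),(503,338),(402,425),(292,337))],0)
print("scene M",M2,"b",b2,(b2-M2)@ex,(b2-M2)@ey)
from station import sense
t=sense();R=t["ee_rot"];p=t["tcp_pos"]
bb=M+ex*0+ey*((b-M)@ey)
print("target",bb,"tool shift",np.array(R).T@(bb-np.array(p)))
xx=np.array(R)[:,0];print("tool x ang",np.degrees(np.arctan2(xx[1],xx[0])),"ey ang",np.degrees(np.arctan2(ey[1],ey[0])))
E
```

```text
len 0.19877834281466442
M [0.5469849  0.03396918 0.1094    ] b [0.54150544 0.05419052 0.1094    ] ey [-0.27277866  0.96207682  0.        ] yaw 15.829680721168337 rel 0.00024428495260946076 0.02094916101040715
jar [ 0.74494218 -0.02785418  0.215     ] 0.1735860133231863 -0.11347735163080988
dish [0.67555231 0.20174022 0.131     ] 0.16945607588778278 0.12633817522513693
scene M [0.55092181 0.03622085 0.1094    ] b [0.54459991 0.05701208 0.1094    ] -0.0004107570563149753 0.021727236535372486
target [0.54127042 0.05412389 0.1094    ] tool shift [ 0.37609392 -0.48418784  0.08805647]
tool x ang -111.4280980671149 ey ang 105.82968072116834
```

The outline sits about 21 mm along +y from the strip's middle, and both cameras agree to about 1 mm on that offset. Next I shut the fingers and turn the jaws along the strip.

```bash
python3 -m crank '[[0,0,0,-0.12],[0,0,0,-0.12],[0,0,0,-0.12],[0,0,0,-0.12],[0,0,0,-0.12]]' 0; cat > go.py <<'E'
import numpy as np,sys
from station import sense
t=sense();R=np.array(t["ee_rot"]);p=np.array(t["tcp_pos"])
ex=np.array([.9621,.2728,0]);ey=np.array([-.2728,.9621,0]);M=np.array([.549,.0351,.1094])
T=M+ex*float(sys.argv[1])+ey*float(sys.argv[2])+[0,0,float(sys.argv[3])]
x=R[:,0];a=np.degrees(np.arctan2(x[1],x[0]))
print("t",t["time_s"],"p",p.round(4),"shift",(R.T@(T-p)).round(4),"turn tool z rad",np.round(np.radians(a+74.17),3),"z",R[:,2].round(3),"F",np.round(t["wrist_force"],2),"gw",t["gripper_width"],"j",np.round(t["joints"],1))
E
python3 go.py 0 -0.04 0.03
```

```text
time_s: 0.52
tcp_pos: [0.2281, 0.5815, 0.197]
ee_rot: [[0.23, -0.973, -0.0], [-0.973, -0.23, -0.001], [0.001, 0.001, -1.0]]
wrist_force: [-0.1, 0.0, 0.3]
gripper_width: 0.706
t 0.5167 p [0.2281 0.5815 0.197 ] shift [ 0.6454 -0.1885  0.0582] turn tool z rad -0.044 z [-0.    -0.001 -1.   ] F [-0.13  0.01  0.33] gw 0.7056609160931698 j [ 83.4  22.1   0.4  -0.  -68.4  19.9]
```

```bash
python3 -m crank '[[0.032,-0.0094,0,-0.044],[0.032,-0.0094,0,0],[0.032,-0.0094,0,0],[0.032,-0.0094,0,0],[0.032,-0.0094,0,0]]' - | head -2;  python3 -m crank '[[0.032,-0.0094,0,0],[0.032,-0.0094,0,0],[0.032,-0.0094,0,0],[0.032,-0.0094,0,0],[0.032,-0.0094,0,0]]' - |head -2; python3 go.py 0 -0.04 0.03
```

```text
time_s: 0.93
tcp_pos: [0.3152, 0.4377, 0.1972]
time_s: 1.35
tcp_pos: [0.4032, 0.2961, 0.1974]
t 1.35 p [0.4032 0.2961 0.1974] shift [ 0.3304 -0.071   0.058 ] turn tool z rad -0.006 z [-0. -0. -1.] F [ 0.78  1.01 -0.25] gw 0.01875890522607507 j [ 54.9   9.9 -16.6  -0.  -63.5  50.6]
```

```bash
python3 -m crank '[[0.032,-0.007,0,0],[0.032,-0.007,0,0],[0.032,-0.007,0,0],[0.032,-0.007,0,0],[0.032,-0.007,0,0]]' - | head -2;  python3 -m crank '[[0.032,-0.007,0,0],[0.032,-0.007,0,0],[0.032,-0.007,0.01,0],[0.032,-0.007,0.01,0],[0,0,0,0]]' - |head -2; python3 go.py 0 -0.04 0.02
```

```text
time_s: 1.77
tcp_pos: [0.4795, 0.1513, 0.1974]
time_s: 2.18
tcp_pos: [0.5406, 0.0329, 0.1749]
t 2.1833 p [0.5406 0.0329 0.1749] shift [ 0.04   -0.0094  0.0455] turn tool z rad -0.012 z [-0.005 -0.002 -1.   ] F [0.06 0.8  0.25] gw 0.004653149333539444 j [ 20.6  15.1 -13.1  -0.  -62.   84.5]
```

```bash
python3 -m crank '[[0.02,-0.0045,0.015,-0.01],[0.02,-0.0045,0.015,0],[0,0,0.015,0],[0,0,0,0],[0,0,0,0]]' - | head -2;  python3 go.py 0 -0.04 0.005
python3 - <<'E'
from station import capture
import cv2
o=[]
for n,(x0,y0,x1,y1) in(("top",(165,125,335,275)),("scene",(200,110,370,260))):
    o.append(cv2.resize(capture(n)["pixels"][y0:y1,x0:x1,::-1],(400,353)))
cv2.imwrite("pics/a1.png",cv2.hconcat(o))
E
```

```text
time_s: 2.6
tcp_pos: [0.5593, 0.0009, 0.1319]
t 2.6 p [0.5593 0.0009 0.1319] shift [0.0043 0.0006 0.0175] turn tool z rad 0.004 z [-0.003 -0.001 -1.   ] F [-0.14  0.12  0.68] gw 0.0067546108945412235 j [ 16.7  19.  -14.2   0.  -56.9  89.4]
```

View pics/a1.png

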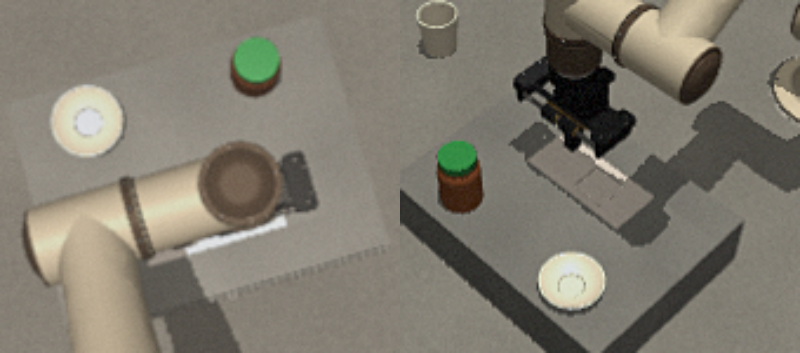

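The shut fingertips are over the strip (scene crop about (575,140)), between its middle and its right end, and the jar and dish are clear. Now I feel down gently to the metal.

```bash
python3 -m crank '[[0.004,0,0.007,0],[0,0,0.006,0],[0,0,0.004,0],[0,0,0,0],[0,0,0,0]]' - >/dev/null;  python3 go.py 0 -0.04 0; python3 -m crank '[[0,0,0.001,0],[0,0,0.001,0],[0,0,0.001,0],[0,0,0,0]]' - >/dev/null;  python3 go.py 0 -0.04 0
```

```text
t 3.1167 p [ 0.5609 -0.0028  0.1154] shift [0.0003 0.0011 0.006 ] turn tool z rad 0.004 z [-0.001 -0.    -1.   ] F [-0.84  0.62 -0.56] gw 0.0021102776890839186 j [ 16.3  20.1 -15.3   0.  -54.6  89.8]
t 3.45 p [ 0.5611 -0.0028  0.1125] shift [0.0002 0.0013 0.0031] turn tool z rad 0.004 z [-0.  0. -1.] F [-0.4   0.64 -0.09] gw 0.0051231696124512775 j [ 16.3  20.3 -15.5  -0.  -54.2  89.8]
```

```bash
for i in 1; do python3 -m crank '[[0,0,0.001,0],[0,0,0.001,0],[0,0,0,0]]' - >/dev/null;  python3 go.py 0 -0.04 0; done; python3 -m crank '[[0,0,0.0005,0],[0,0,0,0]]' - >/dev/null;  python3 go.py 0 -0.04 0;python3 -m crank '[[0,0,0.0005,0],[0,0,0,0]]' - >/dev/null;  python3 go.py 0 -0.04 0
```

```text
t 3.7 p [ 0.561  -0.0029  0.1104] shift [0.0002 0.0012 0.001 ] turn tool z rad 0.004 z [-0. -0. -1.] F [-0.82 -0.12 -0.83] gw 0.006921374231008497 j [ 16.3  20.4 -15.7  -0.  -54.   89.8]
t 3.8667 p [ 0.5611 -0.0029  0.1101] shift [0.0002 0.0013 0.0007] turn tool z rad 0.004 z [-0. -0. -1.] F [-0.23 -0.5  -0.65] gw 0.006514455209626288 j [ 16.3  20.4 -15.7   0.  -53.9  89.8]
t 4.0333 p [ 0.5611 -0.0029  0.1096] shift [0.0002 0.0013 0.0002] turn tool z rad 0.004 z [-0. -0. -1.] F [ 0.78  0.58 -0.67] gw 0.004396157875396968 j [ 16.3  20.5 -15.7  -0.  -53.8  89.8]
```

```bash
python3 -m crank '[[0,0,0.0005,0],[0,0,0,0]]' - >/dev/null;  python3 go.py 0 -0.04 0;python3 -m crank '[[0,0,0.0003,0],[0,0,0,0]]' - >/dev/null;  python3 go.py 0 -0.04 0
```

```text
t 4.2 p [ 0.5611 -0.0028  0.1091] shift [ 0.0002  0.0013 -0.0003] turn tool z rad 0.004 z [-0. -0. -1.] F [0.3  0.52 0.52] gw 0.00478467799887308 j [ 16.3  20.5 -15.8   0.  -53.8  89.8]
t 4.3667 p [ 0.5611 -0.0028  0.1088] shift [ 0.0002  0.0013 -0.0006] turn tool z rad 0.004 z [-0. -0. -1.] F [1.3  0.12 0.25] gw 0.007911400392991605 j [ 16.3  20.5 -15.8  -0.  -53.7  89.8]
```

```bash
python3 -m crank '[[0,0,0.0003,0],[0,0,0,0]]' - >/dev/null;  python3 go.py 0 -0.04 0;python3 -m crank '[[0,0,0.0003,0],[0,0,0,0]]' - >/dev/null;  python3 go.py 0 -0.04 0
```

```text
t 4.5333 p [ 0.5611 -0.0029  0.1085] shift [ 0.0002  0.0013 -0.0009] turn tool z rad 0.004 z [-0. -0. -1.] F [ 0.5  -0.57  0.19] gw 0.003694451291460934 j [ 16.3  20.5 -15.8   0.  -53.7  89.8]
t 4.7 p [ 0.5612 -0.0028  0.1082] shift [ 0.0002  0.0013 -0.0012] turn tool z rad 0.004 z [-0.  0. -1.] F [-0.1  0.1 -0.5] gw 0.0033614341825286957 j [ 16.3  20.5 -15.8  -0.  -53.7  89.8]
```

```bash
python3 -m crank '[[0,0,0.0004,0],[0,0,0,0]]' - >/dev/null;  python3 go.py 0 -0.04 0|cut -c1-150;python3 -m crank '[[0,0,0.0004,0],[0,0,0,0]]' - >/dev/null;  python3 go.py 0 -0.04 0
```

```text
t 4.8667 p [ 0.5611 -0.0028  0.1078] shift [ 0.0002  0.0013 -0.0016] turn tool z rad 0.004 z [-0. -0. -1.] F [-0.24  0.87  0.89] gw 0.0062964066402041
t 5.0333 p [ 0.5611 -0.0028  0.1074] shift [ 0.0002  0.0013 -0.002 ] turn tool z rad 0.004 z [-0. -0. -1.] F [-0.31 -0.18 -0.01] gw 0.0037271374264809106 j [ 16.3  20.6 -15.9  -0.  -53.5  89.8]
```

```bash
python3 -m crank '[[0,0,0.0004,0],[0,0,0,0]]' - >/dev/null;  python3 go.py 0 -0.04 0|cut -c1-150;python3 -m crank '[[0,0,0.0004,0],[0,0,0,0]]' - >/dev/null;  python3 go.py 0 -0.04 0
python3 - <<'E'
from station import capture
import cv2
x=capture("scene")["pixels"][130:230,230:350,::-1]
cv2.imwrite("pics/a2.png",cv2.resize(x,None,fx=6,fy=6,interpolation=cv2.INTER_CUBIC))
E
```

```text
t 5.2 p [ 0.5611 -0.0028  0.107 ] shift [ 0.0002  0.0013 -0.0024] turn tool z rad 0.004 z [-0. -0. -1.] F [ 0.12  0.72 -0.43] gw 0.00795088653519709 j
t 5.3667 p [ 0.5611 -0.0028  0.1066] shift [ 0.0002  0.0013 -0.0028] turn tool z rad 0.004 z [-0. -0. -1.] F [-0.27 -0.99 -0.66] gw 0.006680610573100636 j [ 16.3  20.6 -15.9  -0.  -53.4  89.8]
```

View pics/a2.png

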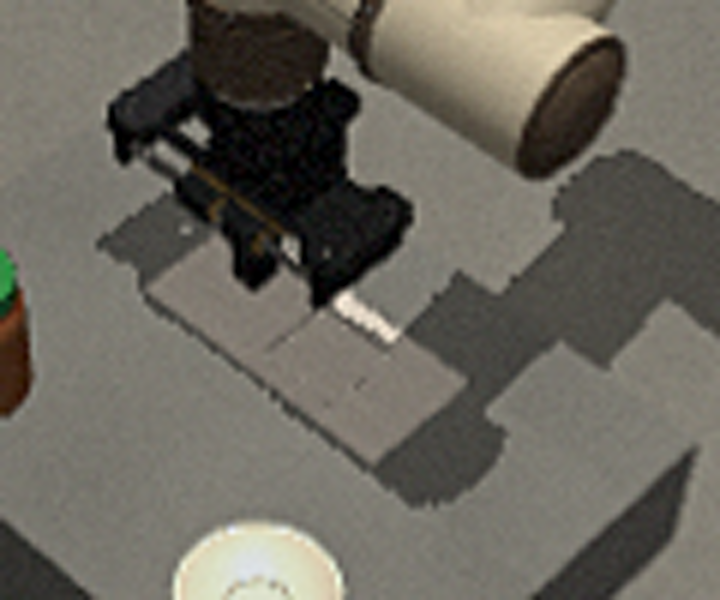

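The fingertip (255,285) is over the plain part of the strip, clear of the gap line at (265–320, 310–350). There is no contact force yet, so I keep going in small steps.

```bash
python3 -m crank '[[0,0,0.0004,0],[0,0,0,0]]' - >/dev/null;  python3 go.py 0 -0.04 0|cut -c1-130;python3 -m crank '[[0,0,0.0004,0],[0,0,0,0]]' - >/dev/null;  python3 go.py 0 -0.04 0|cut -c1-130
```

```text
t 5.5833 p [ 0.5611 -0.0028  0.1062] shift [ 0.0002  0.0013 -0.0032] turn tool z rad 0.004 z [-0.  0. -1.] F [-0.51  0.77  0.05] g
t 5.75 p [ 0.5611 -0.0029  0.1058] shift [ 0.0002  0.0013 -0.0036] turn tool z rad 0.004 z [-0. -0. -1.] F [ 0.25 -1.23  0.75] gw
```

```bash
python3 -m crank '[[0,0,0.0004,0],[0,0,0,0]]' - >/dev/null;  python3 go.py 0 -0.04 0|cut -c1-130;python3 -m crank '[[0,0,0.0004,0],[0,0,0,0]]' - >/dev/null;  python3 go.py 0 -0.04 0|cut -c1-130
```

```text
t 5.9167 p [ 0.5611 -0.0029  0.1054] shift [ 0.0002  0.0013 -0.004 ] turn tool z rad 0.004 z [-0. -0. -1.] F [0.94 0.18 0.57] gw 0
t 6.0833 p [ 0.5611 -0.0028  0.105 ] shift [ 0.0002  0.0013 -0.0044] turn tool z rad 0.004 z [-0. -0. -1.] F [ 1.04 -0.59  0.34] g
```

```bash
python3 - <<'E'
from h import *
for n in("top","scene"):
    c=np.load(n+"0.npz");T=c["world_from_camera"];d=c["depth"]
    def med(cen,w=6):
        W=[]
        for v in range(cen[1]-w,cen[1]+w+1):
            for u in range(cen[0]-w,cen[0]+w+1):
                if d[v,u]>0:
                    p=ray(c,u,v);W.append((T@[p[0]*d[v,u],p[1]*d[v,u],d[v,u],1])[:3])
        return np.median(W,0).round(4),len(W)
    pts={"top":[(230,190),(300,200),(268,212),(270,280),(360,150),(140,200)],"scene":[(265,210),(297,205),(265,180),(330,150),(200,230),(350,240)]}[n]
    for q in pts:print(n,q,med(q,4))
E
```

```text
top (230, 190) (array([0.6324, 0.1122, 0.1096]), 81)
top (300, 200) (array([ 0.5988, -0.1177,  0.1106]), 81)
top (268, 212) (array([ 0.5596, -0.0124,  0.1093]), 80)
top (270, 280) (array([ 3.283e-01, -2.070e-02,  1.000e-04]), 81)
top (360, 150) (array([ 7.876e-01, -3.457e-01,  4.000e-04]), 80)
top (140, 200) (array([ 0.6094,  0.4373, -0.0007]), 80)
scene (265, 210) (array([0.6567, 0.1088, 0.1081]), 81)
scene (297, 205) (array([0.5424, 0.1462, 0.1074]), 81)
scene (265, 180) (array([ 0.5878, -0.0159,  0.1078]), 81)
scene (330, 150) (array([ 0.206 , -0.1083, -0.0014]), 81)
scene (200, 230) (array([ 0.8822,  0.0013, -0.0017]), 81)
scene (350, 240) (array([ 0.4066,  0.3166, -0.0007]), 81)
```

```bash
python3 - <<'E'
from station import capture,sense
from h import *
c=capture("scene");np.savez("s3.npz",**c)
x=c["pixels"][150:200,245:305,::-1]
cv2.imwrite("pics/a3.png",cv2.resize(x,None,fx=12,fy=12,interpolation=cv2.INTER_CUBIC))
T=np.linalg.inv(c["world_from_camera"])
t=sense();print(t["tcp_pos"],t["wrist_force"])
ey=np.array([-.2728,.9621,0])
for off in(0,):
  for z in (.105,.1094,.112,.115):
    q=T@np.r_[np.array(t["tcp_pos"])[:2],z,1];a=q[:2]/q[2];a=a*(1+c["k1"]*(a@a))
    u=a*[c["fx"],c["fy"]]+[c["cx"],c["cy"]];print(z,u.round(1),((u-[245,150]+.5)*12).round(0))
d=c["depth"]
W=c["world_from_camera"]
for v in range(170,186,1):
  print(v,[ (round(float((W@[*(ray(c,u,v)*d[v,u]),d[v,u],1])[2]),3)) for u in range(264,284,2)])
E
```

```text
[ 0.56113735 -0.00284476  0.1050271 ] [ 0.50818569 -0.21592609  1.11359693]
0.105 [272.6 180.1] [337. 367.]
0.1094 [272.6 179.3] [337. 358.]
0.112 [272.6 178.9] [337. 353.]
0.115 [272.6 178.4] [337. 347.]
170 [0.107, 0.106, 0.209, 0.212, 0.214, 0.217, 0.202, 0.11, 0.235, 0.242]
171 [0.11, 0.108, 0.103, 0.202, 0.219, 0.215, 0.217, 0.106, 0.243, 0.24]
172 [0.11, 0.11, 0.113, 0.202, 0.207, 0.21, 0.219, 0.104, 0.242, 0.245]
173 [0.104, 0.105, 0.11, 0.152, 0.203, 0.159, 0.217, 0.217, 0.238, 0.241]
174 [0.109, 0.107, 0.106, 0.15, 0.158, 0.152, 0.111, 0.209, 0.232, 0.236]
175 [0.11, 0.107, 0.11, 0.141, 0.152, 0.142, 0.111, 0.212, 0.216, 0.237]
176 [0.112, 0.106, 0.113, 0.137, 0.142, 0.143, 0.111, 0.11, 0.213, 0.227]
177 [0.108, 0.11, 0.107, 0.129, 0.135, 0.132, 0.106, 0.109, 0.103, 0.226]
178 [0.112, 0.106, 0.108, 0.103, 0.132, 0.107, 0.103, 0.104, 0.11, 0.217]
179 [0.108, 0.104, 0.11, 0.105, 0.111, 0.108, 0.11, 0.11, 0.108, 0.213]
180 [0.11, 0.11, 0.107, 0.11, 0.106, 0.105, 0.111, 0.104, 0.105, 0.211]
181 [0.107, 0.107, 0.107, 0.106, 0.105, 0.105, 0.108, 0.107, 0.107, 0.204]
182 [0.11, 0.107, 0.11, 0.108, 0.11, 0.11, 0.108, 0.108, 0.107, 0.109]
183 [0.104, 0.11, 0.109, 0.108, 0.109, 0.113, 0.106, 0.103, 0.106, 0.105]
184 [0.106, 0.106, 0.108, 0.102, 0.106, 0.106, 0.108, 0.108, 0.105, 0.109]
185 [0.111, 0.113, 0.11, 0.11, 0.112, 0.107, 0.107, 0.103, 0.108, 0.102]
```

View pics/a3.png

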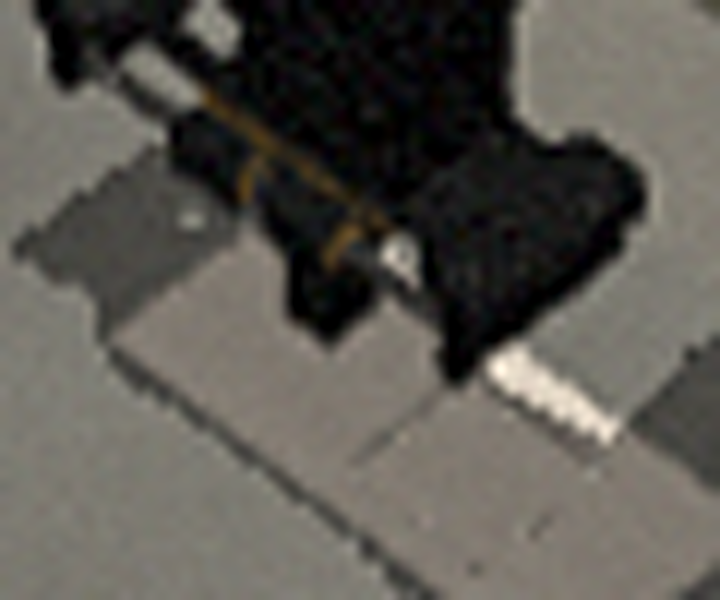

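```bash
python3 - <<'E'
from h import *
c=np.load("s3.npz");W=c["world_from_camera"];d=c["depth"]
for v in (173,174,175,176,177,178):
  print(v,[tuple((W@[*(ray(c,u,v)*d[v,u]),d[v,u],1])[:3].round(3)) for u in range(269,276)])
E
```

```text
173 [(np.float64(0.577), np.float64(-0.003), np.float64(0.155)), (np.float64(0.572), np.float64(-0.004), np.float64(0.152)), (np.float64(0.571), np.float64(0.002), np.float64(0.157)), (np.float64(0.588), np.float64(0.038), np.float64(0.203)), (np.float64(0.569), np.float64(0.012), np.float64(0.166)), (np.float64(0.562), np.float64(0.009), np.float64(0.159)), (np.float64(0.581), np.float64(0.047), np.float64(0.209))]
174 [(np.float64(0.575), np.float64(-0.006), np.float64(0.146)), (np.float64(0.574), np.float64(-0.001), np.float64(0.15)), (np.float64(0.57), np.float64(0.001), np.float64(0.15)), (np.float64(0.571), np.float64(0.008), np.float64(0.158)), (np.float64(0.566), np.float64(0.008), np.float64(0.155)), (np.float64(0.562), np.float64(0.008), np.float64(0.152)), (np.float64(0.553), np.float64(0.0), np.float64(0.139))]
175 [(np.float64(0.575), np.float64(-0.007), np.float64(0.138)), (np.float64(0.573), np.float64(-0.003), np.float64(0.141)), (np.float64(0.572), np.float64(0.003), np.float64(0.147)), (np.float64(0.57), np.float64(0.008), np.float64(0.152)), (np.float64(0.566), np.
[... 710 characters left out ...]
.574), np.float64(0.007), np.float64(0.141)), (np.float64(0.568), np.float64(0.005), np.float64(0.135)), (np.float64(0.566), np.float64(0.008), np.float64(0.137)), (np.float64(0.56), np.float64(0.006), np.float64(0.132)), (np.float64(0.547), np.float64(-0.009), np.float64(0.109))]
178 [(np.float64(0.567), np.float64(-0.02), np.float64(0.103)), (np.float64(0.564), np.float64(-0.018), np.float64(0.103)), (np.float64(0.572), np.float64(0.004), np.float64(0.13)), (np.float64(0.569), np.float64(0.007), np.float64(0.132)), (np.float64(0.555), np.float64(-0.01), np.float64(0.106)), (np.float64(0.552), np.float64(-0.008), np.float64(0.107)), (np.float64(0.546), np.float64(-0.01), np.float64(0.102))]
```

The depth image puts the visible lower corner of the fingertip at about (0.569, 0.007, 0.130). So the real tip is roughly 20 mm above the reported TCP, which explains why there was no contact. I'll go down a safe 10 mm, then look again.

```bash
python3 -m crank '[[0,0,0.004,0],[0,0,0.004,0],[0,0,0.002,0],[0,0,0,0],[0,0,0,0]]' - >/dev/null;  python3 go.py 0 -0.04 0|cut -c1-130
cat > tip.py <<'E'
from station import capture,sense
from h import *
import sys
n=sys.argv[1]
c=capture("scene");W=c["world_from_camera"];d=c["depth"]
x=c["pixels"][150:200,245:305,::-1]
cv2.imwrite(f"pics/{n}.png",cv2.resize(x,None,fx=12,fy=12,interpolation=cv2.INTER_CUBIC))
for v in range(174,188):
  o=[(W@[*(ray(c,u,v)*d[v,u]),d[v,u],1])[:3] for u in range(260,285)]
  print(v,[(u,*q.round(3).tolist()) for u,q in zip(range(260,285),o) if .113<q[2]<.16 and u<277])
E
python3 tip.py a4
```

```text
t 6.55 p [ 0.561  -0.0029  0.0948] shift [ 0.0002  0.0012 -0.0146] turn tool z rad 0.004 z [-0.001 -0.    -1.   ] F [0.48 0.23 0.1
174 [(269, 0.577, -0.004, 0.149), (270, 0.571, -0.006, 0.144)]
175 [(269, 0.576, -0.005, 0.141), (270, 0.573, -0.003, 0.141), (271, 0.572, 0.003, 0.147), (272, 0.57, 0.007, 0.15), (273, 0.568, 0.012, 0.155), (274, 0.561, 0.007, 0.145), (275, 0.554, 0.003, 0.137)]
176 [(269, 0.575, -0.007, 0.132), (270, 0.574, -0.001, 0.138), (271, 0.572, 0.003, 0.141), (272, 0.572, 0.012, 0.15), (273, 0.565, 0.006, 0.141), (274, 0.56, 0.005, 0.137), (275, 0.554, 0.002, 0.13)]
177 [(269, 0.575, -0.007, 0.127), (270, 0.57, -0.008, 0.123), (271, 0.572, 0.003, 0.135), (272, 0.571, 0.01, 0.142), (273, 0.565, 0.007, 0.136), (274, 0.562, 0.009, 0.136), (275, 0.555, 0.004, 0.126)]
178 [(269, 0.573, -0.009, 0.118), (270, 0.571, -0.006, 0.12), (271, 0.573, 0.006, 0.133), (272, 0.572, 0.011, 0.138), (273, 0.566, 0.009, 0.133), (274, 0.56, 0.005, 0.124), (275, 0.554, 0.003, 0.12)]
179 [(263, 0.594, -0.019, 0.114), (270, 0.573, -0.003, 0.118), (271, 0.571, 0.002, 0.122), (272, 0.568, 0.005, 0.124), (273, 0.566, 0.008, 0.125)]
180 [(272, 0.57, 0.007, 0.121)]
181 []
182 []
183 []
184 [(276, 0.563, 0.027, 0.114)]
185 []
186 []
187 [(266, 0.604, 0.023, 0.116)]
```

View pics/a4.png

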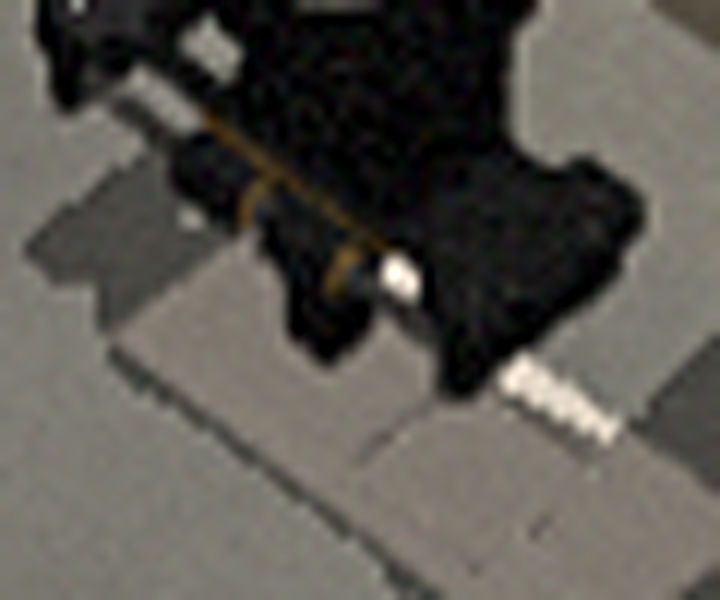

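The tip now reads about 0.119 (pixel (325,362)), with about 9 mm still to go. I'll descend carefully.

```bash
python3 -m crank '[[0,0,0.0015,0],[0,0,0.0015,0],[0,0,0.001,0],[0,0,0.0005,0],[0,0,0,0]]' - >/dev/null;  python3 go.py 0 -0.04 0|cut -c1-130;python3 -m crank '[[0,0,0.0005,0],[0,0,0,0]]' - >/dev/null;  python3 go.py 0 -0.04 0|cut -c1-130
```

```text
t 7.0167 p [ 0.5611 -0.0029  0.0904] shift [ 0.0002  0.0013 -0.019 ] turn tool z rad 0.004 z [-0. -0. -1.] F [-1.19  0.22 -0.02] g
t 7.1833 p [ 0.5611 -0.0028  0.09  ] shift [ 0.0002  0.0013 -0.0194] turn tool z rad 0.004 z [-0.  0. -1.] F [ 0.04 -0.31  0.88] g
```

```bash
python3 -m crank '[[0,0,0.0005,0],[0,0,0,0]]' - >/dev/null;  python3 go.py 0 -0.04 0|cut -c1-130;python3 -m crank '[[0,0,0.0005,0],[0,0,0,0]]' - >/dev/null;  python3 go.py 0 -0.04 0|cut -c1-130
```

```text
t 7.35 p [ 0.5611 -0.0028  0.0895] shift [ 0.0002  0.0013 -0.0199] turn tool z rad 0.004 z [-0. -0. -1.] F [-1.14 -0.59 -0.35] gw 
t 7.5167 p [ 0.5611 -0.0029  0.089 ] shift [ 0.0002  0.0013 -0.0204] turn tool z rad 0.004 z [-0. -0. -1.] F [-0.14 -0.31  0.07] g
```

```bash
python3 -m crank '[[0,0,0.0005,0],[0,0,0,0]]' - >/dev/null;  python3 go.py 0 -0.04 0|cut -c1-130
```

```text
t 7.6833 p [ 0.5611 -0.0028  0.0885] shift [ 0.0002  0.0013 -0.0209] turn tool z rad 0.004 z [-0. -0. -1.] F [ 0.12 -1.01 -0.11] g
```

```bash
python3 -m crank '[[0,0,0.0005,0],[0,0,0,0]]' - >/dev/null;  python3 go.py 0 -0.04 0|cut -c1-130; python3 tip.py a5
```

```text
t 7.85 p [ 0.5611 -0.0029  0.088 ] shift [ 0.0002  0.0013 -0.0214] turn tool z rad 0.004 z [-0.  0. -1.] F [-0.49  0.17 -0.43] gw 
174 [(276, 0.55, 0.003, 0.14)]
175 [(269, 0.573, -0.009, 0.135)]
176 [(269, 0.574, -0.009, 0.13), (270, 0.574, -0.001, 0.139), (271, 0.574, 0.007, 0.147), (273, 0.569, 0.013, 0.149), (274, 0.562, 0.008, 0.141)]
177 [(269, 0.574, -0.008, 0.126), (270, 0.575, 0.001, 0.135), (271, 0.573, 0.006, 0.139), (272, 0.573, 0.012, 0.146), (273, 0.566, 0.008, 0.137), (274, 0.56, 0.006, 0.132), (275, 0.555, 0.004, 0.127)]
178 [(269, 0.575, -0.006, 0.123), (270, 0.574, -0.001, 0.127), (271, 0.573, 0.005, 0.132), (272, 0.571, 0.009, 0.135), (273, 0.564, 0.005, 0.127), (274, 0.558, 0.003, 0.122), (275, 0.553, 0.002, 0.118)]
179 [(269, 0.575, -0.006, 0.116), (270, 0.574, -0.001, 0.121), (271, 0.572, 0.004, 0.125), (272, 0.57, 0.007, 0.127), (273, 0.562, 0.002, 0.117), (274, 0.559, 0.004, 0.118)]
180 [(270, 0.575, 0.001, 0.117), (271, 0.571, 0.002, 0.117), (272, 0.57, 0.008, 0.121), (273, 0.564, 0.005, 0.116)]
181 [(272, 0.569, 0.006, 0.113)]
182 []
183 [(264, 0.601, 0.001, 0.115)]
184 [(263, 0.606, 0.002, 0.113)]
185 [(271, 0.582, 0.021, 0.113), (276, 0.566, 0.032, 0.116)]
186 [(268, 0.594, 0.02, 0.113)]
187 []
```

View pics/a5.png

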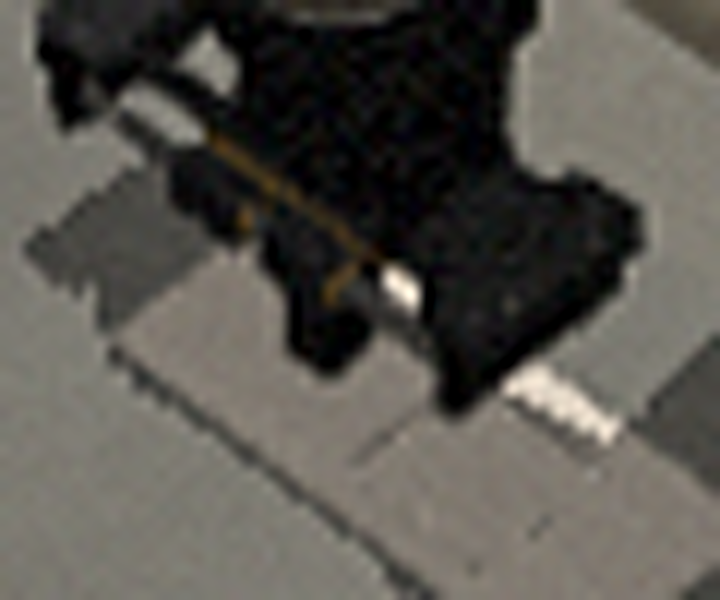

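The tip is at about z = 0.113 (pixel (325,375)), so it is nearly touching.

```bash
python3 -m crank '[[0,0,0.0005,0],[0,0,0,0]]' - >/dev/null;  python3 go.py 0 -0.04 0|cut -c1-130
```

```text
t 8.0667 p [ 0.5611 -0.0029  0.0875] shift [ 0.0002  0.0013 -0.0219] turn tool z rad 0.004 z [-0. -0. -1.] F [-0.63 -0.06 -0.3 ] g
```

```bash
python3 -m crank '[[0,0,0.0005,0],[0,0,0,0]]' - >/dev/null;  python3 go.py 0 -0.04 0|cut -c1-130
```

```text
t 8.2333 p [ 0.5611 -0.0028  0.087 ] shift [ 0.0002  0.0013 -0.0224] turn tool z rad 0.004 z [-0. -0. -1.] F [ 0.05 -0.68  0.06] g
```

```bash
python3 -m crank '[[0,0,0.0005,0],[0,0,0,0]]' - >/dev/null;  python3 go.py 0 -0.04 0|cut -c1-130
```

```text
t 8.4 p [ 0.5611 -0.0028  0.0865] shift [ 0.0002  0.0013 -0.0229] turn tool z rad 0.004 z [-0. -0. -1.] F [-0.26  0.64  0.68] gw 0
```

```bash
python3 -m crank '[[0,0,0.0004,0],[0,0,0,0]]' - >/dev/null;  python3 go.py 0 -0.04 0|cut -c1-130
```

```text
t 8.5667 p [ 0.5611 -0.0029  0.0861] shift [ 0.0002  0.0013 -0.0233] turn tool z rad 0.004 z [-0. -0. -1.] F [-0.8   0.44 -0.09] g
```

```bash
python3 -m crank '[[0,0,0.0004,0],[0,0,0,0]]' - >/dev/null;  python3 go.py 0 -0.04 0|cut -c1-130
```

```text
t 8.7333 p [ 0.5611 -0.0028  0.0857] shift [ 0.0002  0.0013 -0.0237] turn tool z rad 0.004 z [-0. -0. -1.] F [-0.36  0.14  0.11] g
```

```bash
python3 -m crank '[[0,0,0.0004,0],[0,0,0,0]]' - >/dev/null;  python3 go.py 0 -0.04 0|cut -c1-130
```

```text
t 8.9 p [ 0.5611 -0.0029  0.0853] shift [ 0.0002  0.0013 -0.0241] turn tool z rad 0.004 z [-0. -0. -1.] F [ 0.37 -0.71  0.37] gw 0
```

```bash
python3 -m crank '[[0,0,0.0004,0],[0,0,0,0]]' - >/dev/null;  python3 go.py 0 -0.04 0|cut -c1-130
```

```text
t 9.0667 p [ 0.5612 -0.0028  0.085 ] shift [ 0.0002  0.0014 -0.0244] turn tool z rad 0.004 z [ 0. -0. -1.] F [ 0.33 -0.37  0.46] g
```

```bash
python3 -m crank '[[0,0,0.0004,0],[0,0,0,0]]' - >/dev/null;  python3 go.py 0 -0.04 0|cut -c1-130
```

```text
t 9.2333 p [ 0.5612 -0.0028  0.085 ] shift [ 0.0002  0.0014 -0.0244] turn tool z rad 0.004 z [ 0. -0. -1.] F [-0.66  0.92  3.21] g
```

```bash
python3 -m crank '[[0,0,0.0004,0],[0,0,0,0]]' - >/dev/null;  python3 go.py 0 -0.04 0|cut -c1-130; python3 tip.py a6 | sed -n 4,12p
```

```text
t 9.4 p [ 0.5612 -0.0028  0.085 ] shift [ 0.0002  0.0014 -0.0244] turn tool z rad 0.004 z [ 0. -0. -1.] F [-1.41  0.74  6.03] gw 0
177 [(269, 0.577, -0.003, 0.132), (270, 0.57, -0.007, 0.124), (271, 0.571, 0.001, 0.133), (272, 0.57, 0.008, 0.139), (273, 0.569, 0.014, 0.145), (274, 0.56, 0.005, 0.131), (275, 0.557, 0.008, 0.132)]
178 [(269, 0.575, -0.006, 0.122), (270, 0.573, -0.003, 0.124), (271, 0.572, 0.004, 0.131), (272, 0.569, 0.006, 0.131), (273, 0.566, 0.008, 0.131), (274, 0.56, 0.005, 0.124), (275, 0.554, 0.002, 0.119)]
179 [(263, 0.594, -0.019, 0.113), (269, 0.574, -0.008, 0.114), (270, 0.575, 0.0, 0.123), (271, 0.572, 0.003, 0.124), (272, 0.57, 0.007, 0.127), (273, 0.565, 0.007, 0.124), (274, 0.561, 0.007, 0.122)]
180 [(269, 0.577, -0.003, 0.115), (271, 0.573, 0.005, 0.121), (272, 0.569, 0.005, 0.118), (273, 0.564, 0.006, 0.116), (274, 0.561, 0.007, 0.116)]
181 [(260, 0.609, -0.015, 0.114), (271, 0.572, 0.004, 0.113), (272, 0.571, 0.009, 0.118)]
182 []
183 [(263, 0.604, -0.001, 0.115), (276, 0.56, 0.022, 0.113)]
184 [(267, 0.593, 0.01, 0.113)]
185 [(274, 0.572, 0.028, 0.114)]
```

View pics/a6.png

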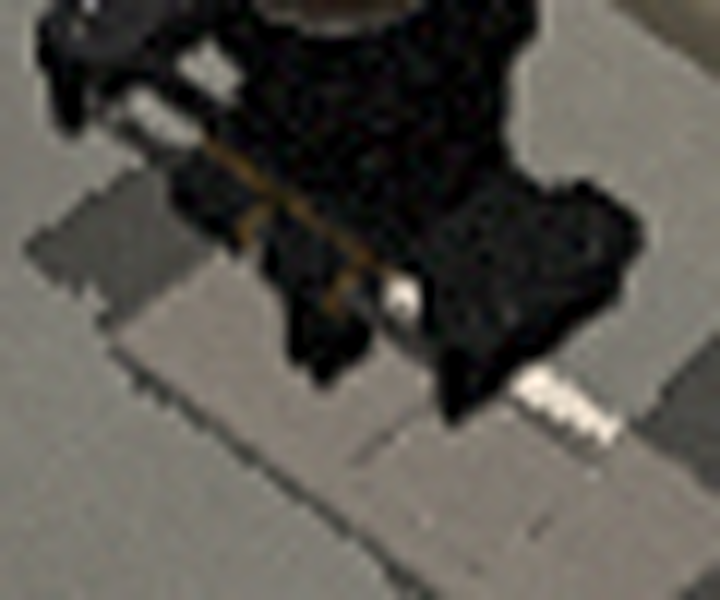

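Contact: 6 N with the tip stopped at reported z = 0.0850, so the metal is rigid here and the strip surface is at that height (about 24 mm below where it should read). I'll lift 3 mm, move along to the outlined plate and feel there.

```bash
python3 -m crank '[[0,0,-0.0032,0],[-0.02,0.0005,0,0],[-0.021,0.0005,0,0],[-0.021,0,0,0],[0,0,0,0]]' - >/dev/null;  python3 go.py 0 0.0215 -0.0244|cut -c1-150; python3 -m crank '[[0,0,0,0]]' - >/dev/null;  python3 go.py 0 0.0215 -0.0244|cut -c1-150;
```

```text
t 9.8667 p [0.5425 0.0587 0.0873] shift [0.003  0.0002 0.0023] turn tool z rad 0.007 z [ 0.     0.001 -1.   ] F [-0.41 -1.14 -0.48] gw 0.0034768501230
t 9.95 p [0.543  0.0572 0.0873] shift [0.0014 0.0002 0.0023] turn tool z rad 0.006 z [ 0.  0. -1.] F [ 0.44 -0.23 -0.54] gw 0.008950238033190623 j [ 2
```

```bash
python3 -m crank '[[0.0012,0,0.001,0],[0,0,0.001,0],[0,0,0.001,0],[0,0,0,0]]' - >/dev/null;  python3 go.py 0 0.0215 -0.0244|cut -c1-130; python3 -m crank '[[0,0,0.0007,0],[0,0,0,0]]' - >/dev/null;  python3 go.py 0 0.0215 -0.0244|cut -c1-130;
```

```text
t 10.2833 p [0.5433 0.0546 0.0839] shift [-0.0012 -0.0002 -0.0011] turn tool z rad 0.003 z [-0.001 -0.    -1.   ] F [ 0.37  0.   -
t 10.45 p [0.5434 0.055  0.0834] shift [-0.0009 -0.     -0.0016] turn tool z rad 0.003 z [-0. -0. -1.] F [-0.09 -0.31 -0.73] gw 0.
```

```bash
python3 -m crank '[[0,0,0.0007,0],[0,0,0,0]]' - >/dev/null;  python3 go.py 0 0.0215 -0.0244|cut -c1-130; python3 -m crank '[[0,0,0.0007,0],[0,0,0,0]]' - >/dev/null;  python3 go.py 0 0.0215 -0.0244|cut -c1-130;
```

```text
t 10.6167 p [0.5435 0.0552 0.083 ] shift [-0.0007  0.0002 -0.002 ] turn tool z rad 0.004 z [ 0. -0. -1.] F [-0.65  0.14 -0.48] gw 
t 10.7833 p [0.5435 0.0552 0.0828] shift [-0.0006  0.0002 -0.0022] turn tool z rad 0.004 z [ 0. -0. -1.] F [-0.73  0.01  3.39] gw
```

The fingertips went 2 mm below the strip's surface before meeting a springy plate, so this is the button. Pressing it in.

```bash
python3 -m crank '[[0,0,0.001,0],[0,0,0.001,0],[0,0,0,0]]' - >/dev/null;  python3 go.py 0 0.0215 -0.0244|cut -c1-130; python3 -m crank '[[0,0,0.001,0],[0,0,0.0005,0],[0,0,0,0]]' - >/dev/null;  python3 go.py 0 0.0215 -0.0244|cut -c1-130;
```

```text
t 11.0333 p [0.5435 0.0552 0.0808] shift [-0.0006  0.0002 -0.0042] turn tool z rad 0.004 z [ 0. -0. -1.] F [-1.33 -1.41  4.29] gw 
t 11.2833 p [0.5435 0.0552 0.0794] shift [-0.0006  0.0002 -0.0056] turn tool z rad 0.004 z [ 0.001 -0.    -1.   ] F [-2.34 -1.1
```

```bash
python3 -m crank '[[0,0,0.0007,0],[0,0,0.0005,0],[0,0,0,0]]' - >/dev/null;  python3 go.py 0 0.0215 -0.0244|cut -c1-130;
python3 - <<'E'
from station import capture
import cv2
o=[]
for n,(x0,y0,x1,y1) in(("top",(165,125,335,275)),("scene",(190,120,360,270))):
    o.append(cv2.resize(capture(n)["pixels"][y0:y1,x0:x1,::-1],(400,353)))
cv2.imwrite("pics/a7.png",cv2.hconcat(o))
E
```

```text
t 11.5333 p [0.5435 0.0552 0.0778] shift [-0.0006  0.0002 -0.0072] turn tool z rad 0.004 z [ 0. -0. -1.] F [-1.32 -0.14  4.54] gw
```

View pics/a7.png

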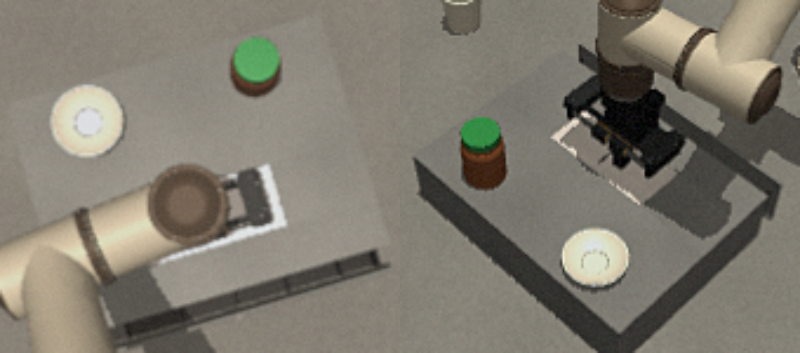

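Plate pressed 5 mm at about 4.5 N. The drawer has sprung open, showing as the dark gap along the front edge in the top crop, from (125,325) to (380,260). I'll hold briefly and then lift straight away.

```bash
python3 -m crank '[[0,0,0,0],[0,0,0,0],[0,0,0,0],[0,0,0,0]]' - >/dev/null;  python3 -m crank '[[0,0,-0.003,0],[0,0,-0.01,0],[0,0,-0.03,0],[0,0,-0.03,0],[0,0,-0.03,0]]' - >/dev/null; python3 -m crank '[[-0.03,0,-0.02,0],[-0.035,0,0,0],[-0.035,0,0,0],[-0.035,0,0,0],[-0.035,0,0,0]]' - >/dev/null; python3 -m crank '[[-0.03,0,0,0],[-0.03,0,0,0],[-0.02,0,0,0],[0,0,0,0],[0,0,0,0]]' - >/dev/null; python3 go.py 0 0 0
python3 - <<'E'
from station import capture
import cv2
o=[]
for n in("top","scene"):
    o.append(cv2.resize(capture(n)["pixels"][100:280,130:380,::-1],(400,288),interpolation=cv2.INTER_CUBIC))
cv2.imwrite("pics/a8.png",cv2.hconcat(o))
E
```

```text
t 13.2167 p [0.4734 0.2964 0.2002] shift [0.2721 0.     0.0908] turn tool z rad 0.006 z [-0.001 -0.    -1.   ] F [ 0.95 -1.07  1.21] gw 0.004358569741118136 j [ 48.7  15.5  -8.7  -0.  -65.8  57.5]
```

View pics/a8.png

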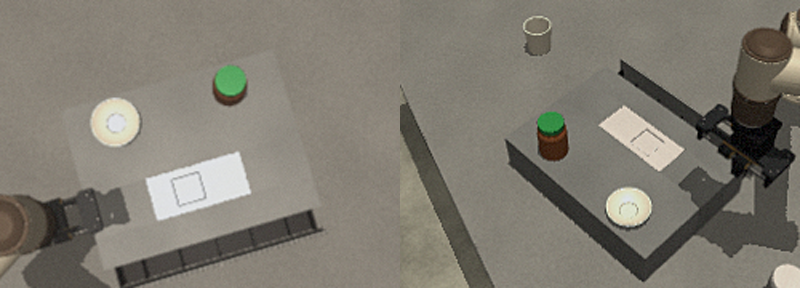

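The drawer stands open along the front edge, the button is back up, and the hand is clear at z = 0.2. One last comparison with the first pictures before handing in.

```bash
python3 - <<'E'
from station import capture,sense,finish_job
from h import *
a=np.load("top0.npz")["pixels"];c=capture("top");b=c["pixels"]
for n,(u,v) in dict(jar=(274,152),dish=(202,176),tin=(110,241),cup=(406,204)).items():
    g=lambda i,w:cv2.cvtColor(i[v-w:v+w+1,u-w:u+w+1],cv2.COLOR_RGB2GRAY)
    r=cv2.matchTemplate(g(b,24),g(a,15),cv2.TM_CCOEFF_NORMED);_,s,_,p=cv2.minMaxLoc(r)
    print(n,"shift px",p[0]-9,p[1]-9,"score",round(s,3))
# drawer front outer edge in top view: crop (118,285)-(322,230) at 1.6x
L=at_z(c,130+(220)/1.6,100+258/1.6,.09);print("drawer front mid",L.round(3))
ex=np.array([.9621,.2728,0]);print("box-x of front rel box centre",((L-[.549,.0351,0])@ex-.06).round(3))
print(np.round(sense()["joint_velocities"],2));finish_job()
E
```

```text
jar shift px 0 0 score 0.993
dish shift px 0 0 score 0.997
tin shift px -6 -3 score 0.647
cup shift px 0 0 score 0.997
drawer front mid [ 0.399 -0.01   0.09 ]
box-x of front rel box centre -0.217
[-0.43 -0.13  0.04  0.17  0.06 -0.1 ]
the job is handed in; nothing more can be done
```

The tin match was poor. I'll check whether the arm is simply covering it.

```bash
python3 - <<'E'
import cv2,numpy as np
from station import capture
try:
    t=capture("top")["pixels"];s=capture("scene")["pixels"]
except Exception as e: print(e)
a=np.load("scene0.npz")["pixels"]
g=lambda i,w:cv2.cvtColor(i[280-w:280+w+1,371-w:371+w+1],cv2.COLOR_RGB2GRAY)
r=cv2.matchTemplate(g(s,30),g(a,18),cv2.TM_CCOEFF_NORMED);_,sc,_,p=cv2.minMaxLoc(r);print("tin scene shift",p[0]-12,p[1]-12,sc)
o=[cv2.resize(i[:,:,::-1],(400,300)) for i in(t,s)]
cv2.imwrite("pics/a9.png",cv2.hconcat(o))
E
```

```text
the job is handed in; nothing more can be done
```

The drawer is open and the job is handed in, at about 13 s of the 38 s allowed. The only loose check is the tin, covered in the last bullet.

**What I did:** I found the strip and the outline of the button in both cameras. With the fingers shut, I felt the plain strip lightly (about 6 N). I then moved to the outlined plate, which met the fingertips 2 mm below the strip, and pressed it about 5 mm with about 4.5 N. The drawer sprang open, and I lifted the hand away to the side.

**Last checks:**
- **Drawer:** it stands open in both pictures. Its front is about 217 mm ahead of the box centre, against 170 mm shut, which is roughly the full 50 mm.
- **Hand:** it was clear of everything before I handed in.
- **Jar, dish and cup:** no shift (0 pixels) from the first picture.

**Checks that disagreed:**
- **Fingertip height:** the real fingertips were about 24 mm above the reported TCP. The strip was felt at reported z = 0.085, not 0.109, so I worked from the felt height.
- **Tin:** its top-camera match was poor (score 0.65), I think because the arm was over it. In the last scene picture the part of it in view was at about the same pixels as at the start, by eye only. I tried to check it again after handing in, but no more pictures were allowed.

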